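# Walk the plaster mould round against the fence

### The job

The heavy plaster mould stands turned away from the low wooden fence on the table. Without gripping or lifting it, push it round with the fingertips until its upright long side, the one opposite the bevel, lies flat against the plain face of the fence that the mould stands in front of, with no part of that side overhanging either end of the fence. Leave the other things where they are.

Things in the scene. Friction and masses are not known exactly. Their poses are not given: they have to be found in the camera images.
- mould: loose plaster block (saucer mould), 120 long (x) x 92 wide (y) x 48 high; a 45 degree bevel, 22 x 22, runs along the top edge of the -y long side, leaving it upright for the lower 26; the +y long side (front) and both ends are upright; low dome on top, 60 across, 8 high. About 0.8 kg, slides at 3 to 7 N. Origin at the centre of its underside, z up. The front goes to the fence.
- mould_front (a point): middle of the mould's front (its upright long side, opposite the bevel), 46 from the mould's origin along its +y and 13 above the table; axes as the mould's
- fence: wooden bar fixed to the table, 200 long (x) x 22 thick (y) x 30 high (z); two small brackets behind it, out to y = 33. Origin at the centre of its underside, x along its length. Its working face is the plain one at y = -11, toward the mould (robot's right). With the mould's front flat against it, the mould's origin is at y = -57 in the fence's frame and its axes are parallel to the fence's.
- stamp: bystander: upright square wooden stamp, 30 x 30 x 56 high, origin at the centre of its underside, z up; right of the work. Leave it where it stands.
- clay_ball: bystander: rough ball of clay 98 x 127 x 89 high, origin under its centre; behind the fence, toward the robot. Leave it where it stands.
- drain_ring: bystander: flat white ring with a low collar, 72 across x 16 high, origin at the centre of its underside; behind the fence. Leave it where it stands.
- wood_rib: bystander: flat wooden rib lying on the table, 49 x 97 x 9, origin under its centre; right of the work. Leave it where it stands.
- banding_wheel: furniture: fixed potter's turntable far right of the work, a low round disc 400 across, its top 22 above the table; its origin lies under the disc's centre. Only to be kept clear of.
There are look-alikes about, which are no part of the job. Of the things that look like the fence, the largest one is meant.

How it is judged:
By the outcome, as a careful person would: the job done as asked, in the order asked, and still so for the second after the job is handed in, with the robot touching nothing.
It also fails if it takes over 67 s, if anything falls off the work surface, if the arm or the gripper's body presses on something with over 40 N, if the wrist force passes 120 N, or if a joint passes its speed limit or range.

### The arm

A 6-joint arm with a two-finger parallel gripper is mounted at the origin on the work surface; the furniture and walls round the work are solid. World frame = base frame: x ahead of the robot, y to its left, z up, the work surface at z = 0. Lengths are in mm, angles in rad, forces in N, time in s.
With the tool pointing down it reaches from about 325 to 875 mm from the base axis. Payload 4.4 kg.
Tool frame: the origin (TCP) lies midway between the tips of the shut fingers; the grasp point (between the pads) lies env.grip_point_offset behind it (env.grip_point_offset is the distance from the TCP to the grasp point, in mm); y points along the fingers, z is the direction in which the jaws open and shut, and the axes are right-handed (so a half turn about y gives the same grasp; the last joint's range is limited). The gripper opens to 85 mm and grips with 20 to 120 N. Pads are 22 mm wide; open, the fingers measure 114 mm over their backs; the gripper's body (76 mm by 85 mm) begins 54 mm behind the grasp point. The pads swing forward as they close: fully open they stand 13 mm farther back than shut.
Start: joints at [1.117, 0.207, 1.542, -0, 1.393, -0.15], TCP at [172.02, 548.668, 231.282] pointing down, gripper open.
Joint ranges: [-2.73, 2.73], [-0.86, 2.22], [0.23, 2.46], [-1.11, 4.25], [0.08, 2.63], [-2.82, 2.82]. Speed limits (rad/s): [2.79, 2.79, 3.14, 3.14, 3.14, 3.14].

### API

Orientations are given as [roll, pitch, yaw] about the fixed x, y, z axes, in that order (R = Rz(yaw) Ry(pitch) Rx(roll)).
In Python, from cell import env gives the robot as it stands.
- The arm moves only by the tool jog_arm, never from a script. Its argument "targets" is a list of rows, each a list of 2 entries, a list of its own where there are three numbers: the shift along the tool's x, y, z scaled (see below), then the turn about the tool's y scaled (see below). In form: [[[dx, dy, dz], twist], ...]. A call has 1 to 12 rows; each row is the pose to reach, as a shift and turn from the pose commanded when the call began, along the tool's axes at that moment, turning the shorter way round; what a row does not reach only later rows make up. The controller multiplies each number of a shift by 80 mm and each number of a turn by 360 degrees. A row lasts 1/10 s, in which the tool goes at most 50 mm and 8.59 degrees, less where a joint would pass 70% of its speed; a pose out of reach is approached as far as the arm can. A call with a number of a shift or a turn outside -1 to 1 is refused whole. A call with a gripper value outside its range is refused whole. "grip" is the closure, from -1 (fully open) to 1 (shut), so that 0 is half open, set as the call begins (left out, the last holds). The fingers move at their own pace and stop on an object; "grip_force" is the grip in N (left out, the last holds). Time passes only in rows, so rows that repeat a pose let the fingers close. It gives the time, the measured TCP pose, the force and the opening at its end, in the units of the state.
- env.sense(): the state, without advancing time (a new reading comes with each control period).
- env.capture(name): name is "scene" or "top" or "wrist"; returns the picture (384x512x3 uint8, red, green, blue); there is no depth.
- env.calibration(name): a dict with "K" (3x3 intrinsics, pixels), "k1" (the pictures are not rectified: a ray, as slopes to the right and down, at radius r is drawn at 1 + k1 r^2 times it, then the intrinsics apply), "world_to_cam" (4x4, takes a point from world to camera coordinates); the wrist camera has in their place "T_tool_cam" (4x4, takes a point from camera to tool coordinates, whose origin is the TCP and whose axes are the tool frame's). Camera axes: x right, y up, looking along -z (the intrinsics and any distortion apply to the point x, -y, -z); pixel columns grow to the right and rows downward; lengths in mm; the calibration is good to about 2 mm. A picture is of the moment at which its call begins: read the wrist's pose just before it. calibration takes no time and is no camera call.
- env.close_job(): hands the job in, once; it reports no verdict.
The state is a dict: "time_s": time; "joints": joint angles; "joint_vel": joint speeds; "joint_efforts": joint torques, N m; "tcp_pos": TCP position; "eef_rot": TCP orientation; "contact_force": force on the tool from outside, world axes, zero at the start; "torque": the same for the moment, N m; "finger_gap": finger opening in mm.
Only numpy, scipy, OpenCV 4.12 (cv2) and the standard library are available. Lean on these libraries where they do the work, as an engineer would, in place of code of your own. Each camera call takes 0.05 s, during which the arm holds its last target. There are 200 camera calls.

## Working session

There is one attempt and no reset: what is moved stays moved. The work goes in short steps, Python scripts to look and compute and a tool call to move; the robot and the scene stay as the last step left them, time stands still between calls to the robot, and variables do not carry over. Pictures are saved under pics/ and viewed, about 8 in all and at most 12, crops included, and the job is handed in when it is done.

Besides the shell and the picture viewer there is one more tool, called after "Call:" as name(argument=value, ...), one argument or row to a line, values as JSON. jog_arm: Moves the arm, as the interface text tells. Its arguments: {"type":"object","properties":{"targets":{"type":"array"},"grip":{"type":"number"},"grip_force":{"type":"number"}},"required":["targets"]}

```bash
mkdir -p pics; ls
python3 - <<'E'
from cell import env
import cv2, numpy as np
np.set_printoptions(precision=4,suppress=True)
for n in("scene","top"):
    im=env.capture(n); cv2.imwrite(f"pics/{n}0.png",cv2.resize(im[:,:,::-1],(800,600),interpolation=cv2.INTER_CUBIC)); np.save(f"pics/{n}0.npy",im)
    print(n,env.calibration(n))
print(env.sense(), env.grip_point_offset); print(env.calibration("wrist"))
E
```

```text
pics
scene {'K': array([[494.0677,   0.    , 261.3928],
       [  0.    , 494.0677, 187.1526],
       [  0.    ,   0.    ,   1.    ]]), 'k1': 0.008478391815382883, 'world_to_cam': array([[    0.8767,    -0.481 ,    -0.0051,  -335.7233],
       [    0.3274,     0.5889,     0.7389,  -279.4358],
       [   -0.3524,    -0.6495,     0.6737, -1553.4584],
       [    0.    ,     0.    ,     0.    ,     1.    ]])}
top {'K': array([[364.7542,   0.    , 250.8664],
       [  0.    , 364.7542, 193.3078],
       [  0.    ,   0.    ,   1.    ]]), 'k1': -0.0761227404422149, 'world_to_cam': array([[   -0.0077,    -0.9999,     0.0071,   113.6261],
       [    0.9973,    -0.0072,     0.0726,  -466.9685],
       [   -0.0725,     0.0076,     0.9973, -1378.8758],
       [    0.    ,     0.    ,     0.    ,     1.    ]])}
{'time_s': 0.1, 'joints': array([ 1.1165,  0.2074,  1.5429,  0.    ,  1.3935, -0.1505]), 'joint_vel': array([ 0.0006, -0.0027, -0.0042,  0.0002,  0.    , -0.0014]), 'joint_efforts': array([ -0.0009, -38.4094, -29.255 ,  -0.0002,   0.0048,  -0.    ]), 'tcp_pos': array([171.7112, 548.0255, 230.1958]), 'eef_rot': array([-1.5729,  0.0003, -0.3038]), 'contact_force': array([ 0.4816, -0.8832, -0.8977]), 'torque': array([ 0.0109, -0.0114,  0.0136]), 'finger_gap': 85.23645949949928} 18.700000000000003
{'K': array([[331.9978,   0.    , 258.1056],
       [  0.    , 331.9978, 188.3293],
       [  0.    ,   0.    ,   1.    ]]), 'k1': 0.015288562162777049, 'T_tool_cam': array([[   0.0001,   -0.954 ,   -0.2999,  -76.9304],
       [   0.001 ,    0.2999,   -0.954 , -142.4801],
       [   1.    ,   -0.0002,    0.0009,   -0.2337],
       [   0.    ,    0.    ,    0.    ,    1.    ]])}
```

View pics/top0.png

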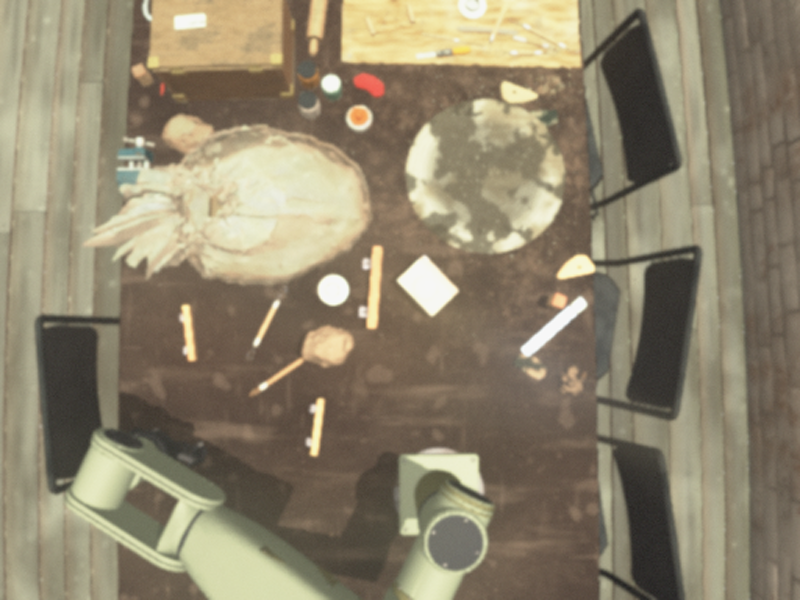

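View pics/scene0.png

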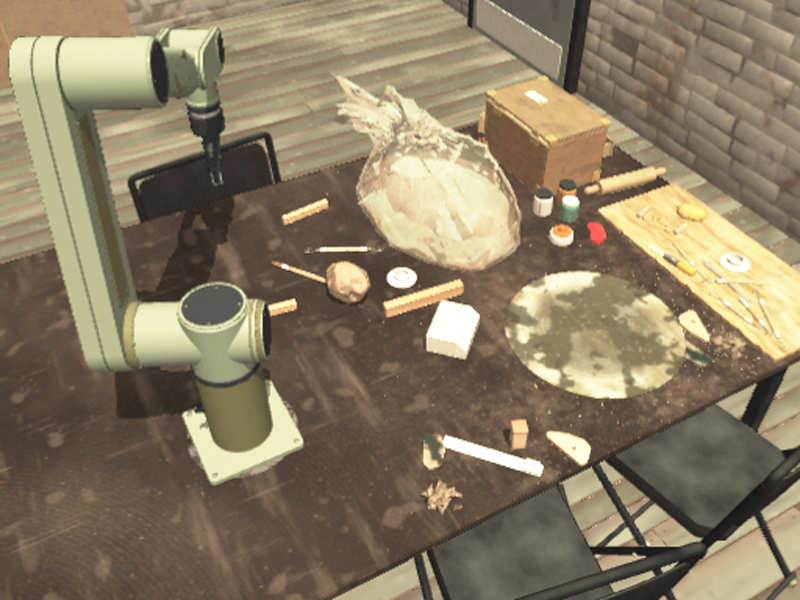

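The top view shows the fence at about (374,287), brackets facing left (world +y), and the mould at about (428,285). I'll zoom both views into one picture.

```bash
cat > h.py <<'E'
import numpy as np, cv2
from cell import env
def proj(P,c):
    p=np.c_[P,np.ones(len(P))]@c["world_to_cam"].T
    a=p[:,0]/-p[:,2]; b=-p[:,1]/-p[:,2]; s=1+c["k1"]*(a*a+b*b); K=c["K"]
    return np.c_[K[0,0]*a*s+K[0,2],K[1,1]*b*s+K[1,2]]
def back(uv,z,c):
    from scipy.optimize import fsolve
    return fsolve(lambda q:proj([[q[0],q[1],z]],c)[0]-uv,[500,0])
def place(L,x,y,t):
    L=np.array(L,float);C,S=np.cos(t),np.sin(t)
    return np.c_[x+C*L[:,0]-S*L[:,1],y+S*L[:,0]+C*L[:,1],L[:,2]]
E
python3 - <<'E'
import numpy as np,cv2
t=np.load("pics/top0.npy")[150:225,215:315,::-1]; s=np.load("pics/scene0.npy")[165:240,235:335,::-1]
f=lambda i:cv2.resize(i,(800,600),interpolation=cv2.INTER_CUBIC)
def grid(i,u,v):
    i=f(i)
    for k in range(0,100,10):
        cv2.putText(i,str(u+k),(k*8,10),0,.35,(0,255,255),1);cv2.line(i,(k*8,0),(k*8,600),(0,90,90),1)
    for k in range(0,75,10):
        cv2.putText(i,str(v+k),(0,k*8+10),0,.35,(0,255,255),1);cv2.line(i,(0,k*8),(800,k*8),(0,90,90),1)
    return i
cv2.imwrite("pics/zt.png",grid(t,215,150));cv2.imwrite("pics/zs.png",grid(s,235,165))
E
```

```text
(no output)
```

View pics/zt.png

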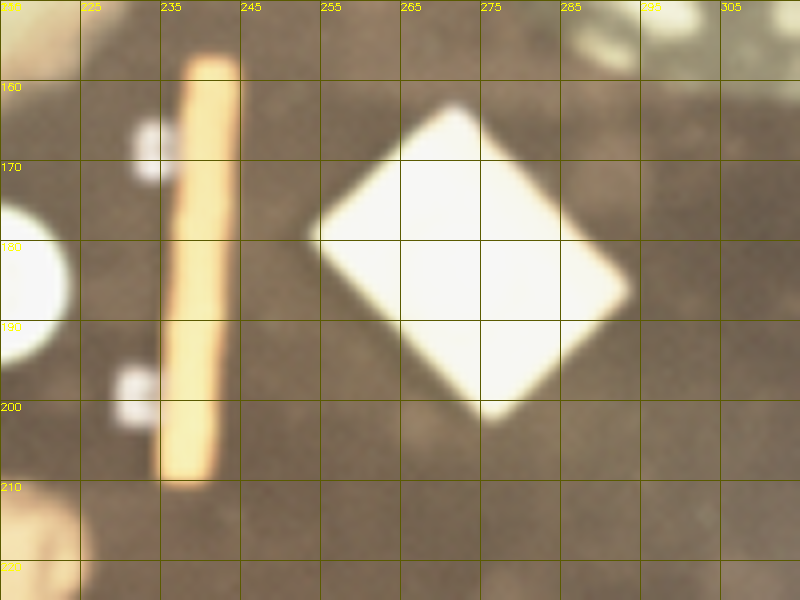

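View pics/zs.png

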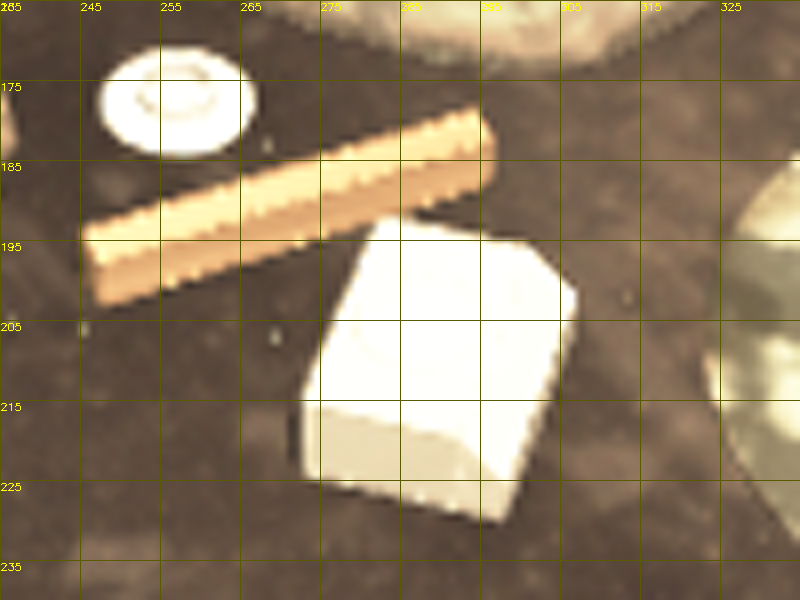

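Top view: mould corners at (271,163), (254,179), (276,202), (293,186). Scene view: the bevel profile shows at the right of the near end, so the front is the (254,179)–(276,202) side and the mould must turn clockwise by about 45°. Next I fit the poses by silhouette.

```bash
cat >> h.py <<'E'
th=np.linspace(0,2*np.pi,24,endpoint=False)
MOULD=[[sx*60,46,z] for sx in(-1,1) for z in(0,48)]+[[sx*60,y,z] for sx in(-1,1) for y,z in((-46,0),(-46,26),(-24,48))]+[[28*np.cos(a),28*np.sin(a),50] for a in th]+[[8*np.cos(a),8*np.sin(a),56] for a in th]
FENCE=[[sx*100,sy*11,z] for sx in(-1,1) for sy in(-1,1) for z in(0,30)]
def render(L,q,c,box,s=8):
    u0,u1,v0,v1=box; p=(proj(place(L,*q),c)-[u0,v0]+.5)*s-.5
    m=np.zeros(((v1-v0)*s,(u1-u0)*s),np.float32)
    cv2.fillConvexPoly(m,cv2.convexHull(np.round(p*16).astype(np.int32)),1,shift=4)
    return cv2.GaussianBlur(cv2.resize(m,(u1-u0,v1-v0),interpolation=cv2.INTER_AREA),(0,0),.8)
def soft(im,box,kind):
    u0,u1,v0,v1=box; f=im[v0:v1,u0:u1].astype(np.float32)
    g=f[:,:,2] if kind=="mould" else f[:,:,0]      # blue / red
    lo,hi=(85,190) if kind=="mould" else (100,200)
    return np.clip((g-lo)/(hi-lo),0,1)
def fit(L,views,q0):
    from scipy.optimize import minimize
    f=lambda q:sum(((render(L,(q[0],q[1],q[2]/60),c,b)-m)**2).sum() for m,c,b in views)
    best=None
    for d in(0,5,-5):
        r=minimize(f,[q0[0],q0[1],q0[2]*60+d],method="Nelder-Mead",options=dict(initial_simplex=np.array([q0[0],q0[1],q0[2]*60+d])+np.array([[0,0,0],[8,0,0],[0,8,0],[0,0,6]]),xatol=.05,fatol=.01))
        if best is None or r.fun<best.fun: best=r
    return best.x[0],best.x[1],best.x[2]/60,best.fun
E
python3 - <<'E'
from h import *
ct,cs=env.calibration("top"),env.calibration("scene")
t=np.load("pics/top0.npy");s=np.load("pics/scene0.npy")
for uv,z in(((276,202),48),((293,186),26),((271,163),26),((254,179),48),((238,210),30),((242,157),30)): print(uv,back(np.array(uv),z,ct))
for p in((270,180),(262,200),(240,180)): print(t[p[1],p[0]])
print(s[210,290],s[222,280],s[205,255])
bt=(248,300,158,208); bs=(266,312,191,236)
mt=soft(t,bt,"mould"); ms=soft(s,bs,"mould"); 
# drop fence pixels from scene crop (upper left): orange has low blue
q0=(560,-5,.75)
for nm,v in(("top",[(mt,ct,bt)]),("scene",[(ms,cs,bs)]),("both",[(mt,ct,bt),(ms,cs,bs)])): print(nm,np.round(fit(MOULD,v,q0),3))
bt=(238,250,150,218)
bt=(230,250,152,216); m=soft(t,bt,"f"); 
m[:,:]*= (t[152:216,230:250,2].astype(float)<t[152:216,230:250,0]-25)
print("fence top",np.round(fit(FENCE,[(m,ct,bt)],(565,110,-.05)),3))
E
```

```text
(276, 202) [432.28065533  16.73705023]
(293, 186) [493.8943323  -50.62511078]
(271, 163) [582.86130205  32.2689657 ]
(254, 179) [519.234942    98.22183276]
(238, 210) [403.97494481 159.32420539]
(242, 157) [606.08225016 143.04093857]
[247 247 245]
[132 112  90]
[247 236 175]
[255 255 252] [237 221 181] [83 68 55]
top [509.231  22.773   0.747  28.816]
scene [509.768  25.706   0.774  21.921]
both [509.295  24.407   0.769  55.331]
fence top [ 5.26676e+02  1.06523e+02 -4.00000e-03  5.20281e+02]
```

```bash
cat > fence.py <<'E'
from h import *
ct,cs=env.calibration("top"),env.calibration("scene")
t=np.load("pics/top0.npy");s=np.load("pics/scene0.npy")
def mk(im,b):
    f=im[b[2]:b[3],b[0]:b[1]].astype(np.float32); k=f[:,:,0]-f[:,:,2]; return np.clip((k-38)/45,0,1)
bt=(232,250,152,216);bs=(241,301,174,206)
a=mk(t,bt);b=mk(s,bs)
q=(505,151,-.08)
for nm,v in(("top",[(a,ct,bt)]),("scene",[(b,cs,bs)]),("both",[(a,ct,bt),(b,cs,bs)])): print(nm,np.round(fit(FENCE,v,q),3))
E
python3 fence.py
python3 - <<'E'
from h import *
t=np.load("pics/top0.npy")
print(t[180,230:252].astype(int)[:,[0,2]].T)
print(t[190,230:252].astype(int)[:,[0,2]].T)
E
```

```text
top [ 5.05346e+02  1.53329e+02 -7.90000e-02  6.90020e+01]
scene [ 5.08221e+02  1.54090e+02 -7.60000e-02  2.83290e+01]
both [ 5.07233e+02  1.53649e+02 -7.80000e-02  9.88600e+01]
[[130 132 132 130 124 128 189 241 247 247 247 247 241 206 157 143 139 138
  134 129 121 120]
 [ 89  90  90  89  86  81 108 146 168 175 175 167 146 119 100  94  93  92
   89  88  81  79]]
[[132 131 128 123 126 182 239 247 247 247 247 247 232 172 132 125 125 130
  137 140 136 137]
 [ 90  88  87  85  82 107 145 170 180 181 181 168 137 103  87  86  84  89
   95  97  92  93]]
```

Fence ≈ (506.5, 153.6), yaw −0.078. Mould ≈ (509.3, 24.4), yaw 0.767. The sizes agree with the stated ones.

Plan: stand the half-open fingertips vertically along the bevel side, swing them about a pivot roughly 30 mm beyond the mould's centre, then push flush to the fence. First comes the transit at 230 mm height.

Call:
jog_arm(
  targets=[
    [[0.954,0,-0.7875],0],
    [[0.954,0,-0.7875],0],
    [[0.954,0,-0.7875],0],
  ],
  grip=-0.4,
)

```text
time_s: 0.4
tcp_pos: [227.8, 461.5, 230.1]
eef_rot: [-1.575, -0.001, -0.309]
contact_force: [-0.5, 0.6, 0.3]
finger_gap: 59.8
```

Call:
jog_arm(
  targets=[
    [[0.954,0,-0.7875],0],
    [[0.954,0,-0.7875],0],
    [[0.954,0,-0.7875],0],
  ],
)

```text
time_s: 0.7
tcp_pos: [282.1, 379.4, 230.8]
eef_rot: [-1.573, -0.001, -0.31]
contact_force: [0.2, -0.9, -0.0]
finger_gap: 60.0
```

Call:
jog_arm(
  targets=[
    [[0.954,0,-0.7875],0],
    [[0.954,0,-0.7875],0],
    [[0.954,0,-0.7875],0],
  ],
)

```text
time_s: 1.0
tcp_pos: [336.3, 296.9, 231.2]
eef_rot: [-1.572, -0.001, -0.31]
contact_force: [0.9, 0.3, 0.1]
finger_gap: 59.7
```

Call:
jog_arm(
  targets=[
    [[0.954,0,-0.7875],0],
    [[0.954,0,-0.7875],0],
    [[0.954,0,-0.7875],0],
  ],
)

```text
time_s: 1.3
tcp_pos: [390.5, 214.4, 231.4]
eef_rot: [-1.571, -0.002, -0.31]
contact_force: [-0.3, 1.6, 0.3]
finger_gap: 60.2
```

Call:
jog_arm(
  targets=[
    [[0.954,0,-0.7875],0],
    [[0.954,0,-0.7875],0],
    [[0.954,0,-0.7875],0],
  ],
)

```text
time_s: 1.6
tcp_pos: [444.4, 131.8, 231.4]
eef_rot: [-1.571, -0.002, -0.309]
contact_force: [-0.1, 1.3, 0.4]
finger_gap: 60.0
```

Call:
jog_arm(
  targets=[
    [[0.954,0,-0.7875],0],
    [[0.954,0,-0.7875],0],
    [[0.954,0,-0.7875],0],
  ],
)

```text
time_s: 1.9
tcp_pos: [498.4, 49.2, 231.3]
eef_rot: [-1.571, -0.002, -0.308]
contact_force: [1.1, 1.1, -0.1]
finger_gap: 59.4
```

Call:
jog_arm(
  targets=[
    [[0.954,0,-0.7875],0],
    [[0.954,0,-0.7875],0.0796],
    [[0.954,0,-0.7875],0.0796],
    [[0.954,0,-0.7875],0.0796],
    [[0.954,0,-0.7875],0.0796],
    [[0.954,0,-0.7875],0.0796],
    [[0.954,0,-0.7875],0.0796],
  ],
)

```text
time_s: 2.6
tcp_pos: [549.7, -29.8, 231.0]
eef_rot: [-1.571, 0.001, -0.801]
contact_force: [-0.1, -0.7, 0.4]
finger_gap: 59.9
```

Call:
jog_arm(
  targets=[
    [[0,0.9,0],0],
    [[0,0.9,0],0],
    [[0,0.9,0],0],
  ],
)

```text
time_s: 2.9
tcp_pos: [546.3, -30.0, 154.9]
eef_rot: [-1.576, 0.008, -0.802]
contact_force: [-0.6, -0.6, -0.1]
finger_gap: 59.8
```

```bash
cat >> h.py <<'E'
from scipy.spatial.transform import Rotation as R
def wcal():
    s=env.sense(); c=env.calibration("wrist"); T=np.eye(4); T[:3,:3]=R.from_euler("xyz",s["eef_rot"]).as_matrix(); T[:3,3]=s["tcp_pos"]
    c["world_to_cam"]=np.linalg.inv(T@c["T_tool_cam"]); return c,s
E
python3 - <<'E'
from h import *
c,s=wcal(); im=env.capture("wrist"); np.save("pics/w1.npy",im); b=cv2.resize(im[:,:,::-1],(768,576))
E=[(0,1),(2,3),(0,2),(1,3),(4,5),(5,6),(7,8),(8,9),(4,7),(5,8),(6,9),(1,6),(3,9)]
p=proj(place(MOULD,509.3,24.4,.767),c)*1.5
for i,j in E: cv2.line(b,p[i].astype(int),p[j].astype(int),(0,0,255),1)
p=proj(place(FENCE,506.5,153.6,-.078),c)*1.5
for i,j in[(0,4),(1,5),(3,7),(0,1),(4,5)]: cv2.line(b,p[i].astype(int),p[j].astype(int),(255,0,0),1)
cv2.imwrite("pics/w1.png",b); print(s["tcp_pos"])
ct=env.calibration("top");print("wheel",back(np.array([311,112]),22,ct),back(np.array([311,162]),22,ct),back(np.array([259.5,112]),22,ct))
E
```

```text
[546.2652215  -30.02915687 154.93987219]
wheel [ 783.78765352 -126.87993226] [ 586.57628274 -122.22133796] [784.23580388  74.17023069]
```

View pics/w1.png

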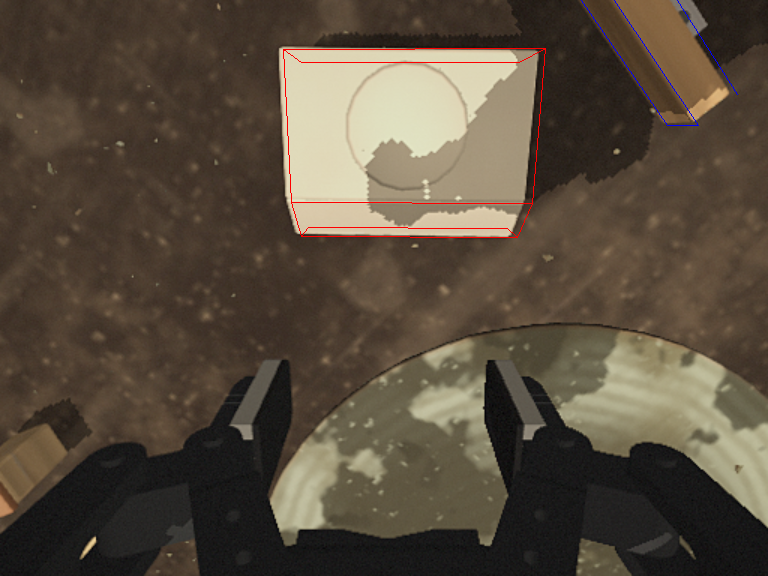

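The overlay agrees to about 2 mm. The fingers are over free table, clear of the wheel. I descend to z≈8 and settle.

Call:
jog_arm(
  targets=[
    [[0,0.5,0],0],
    [[0,1,0],0],
    [[0,1,0],0],
  ],
)

```text
time_s: 3.25
tcp_pos: [546.4, -30.8, 75.9]
eef_rot: [-1.576, 0.007, -0.803]
contact_force: [-1.1, -0.2, -0.8]
finger_gap: 59.5
```

Call:
jog_arm(
  targets=[
    [[0,0.4,0],0],
    [[0,0.7,0],0],
    [[0,0.88,0],0],
    [[0,0.88,0],0],
    [[0,0.88,0],0],
  ],
)

```text
time_s: 3.75
tcp_pos: [551.5, -32.2, 10.7]
eef_rot: [-1.569, -0.002, -0.804]
contact_force: [-0.4, 0.8, 0.5]
finger_gap: 59.7
```

```bash
cat > plan.py <<'E'
import numpy as np
# commanded start pose of gripper (world) and arc about COR, contact after 'clear'
x0,y0,psi=550.0,-32.1,-.804
def tool(dx,dy,psi): c,s=np.cos(psi),np.sin(psi); return (c*dx+s*dy)/80,(-s*dx+c*dy)/80
mx,my,t0=509.3,24.4,.767
cor=np.array([mx+30*np.cos(t0),my+30*np.sin(t0)])
px,py,pp=x0,y0,psi
for k in range(0,25):
    t=t0-k*np.deg2rad(2); t=max(t,-.078)
    b=np.array([-40,-57.]); c,s=np.cos(t),np.sin(t)
    w=cor+[c*b[0]-s*b[1],s*b[0]+c*b[1]]
    if k%12==0: sx,sy,sp=(w[0],w[1],t-np.pi/2); 
    if k==0: print("approach",np.round(tool(w[0]-x0,w[1]-y0,psi),4)); continue
    bx,by,bp=(sx,sy,sp) if k%12 else (lx,ly,lp)
    print(k,np.round(w,1),np.round(tool(w[0]-bx,w[1]-by,bp),4),round(-(t-np.pi/2-bp)/2/np.pi,4))
    if k%12==1: lx,ly,lp=bx,by,bp
print("final psi",t-np.pi/2)
E
python3 plan.py
```

```text
approach [-0.1491 -0.0012]
1 [539.2 -23.9] [-0.0179 -0.0246] 0.0056
2 [536.8 -24.2] [-0.0366 -0.0485] 0.0111
3 [534.4 -24.3] [-0.0562 -0.0717] 0.0167
4 [532.  -24.4] [-0.0765 -0.0943] 0.0222
5 [529.5 -24.4] [-0.0976 -0.1161] 0.0278
6 [527.1 -24.3] [-0.1195 -0.1372] 0.0333
7 [524.7 -24.1] [-0.1421 -0.1575] 0.0389
8 [522.3 -23.9] [-0.1654 -0.177 ] 0.0444
9 [519.9 -23.5] [-0.1894 -0.1957] 0.05
10 [517.5 -23.1] [-0.214  -0.2135] 0.0556
11 [515.1 -22.6] [-0.2392 -0.2305] 0.0611
12 [512.7 -22. ] [-0.265  -0.2466] 0.0667
13 [510.4 -21.3] [-0.0179 -0.0246] 0.0056
14 [508.1 -20.6] [-0.0366 -0.0485] 0.0111
15 [505.8 -19.7] [-0.0562 -0.0717] 0.0167
16 [503.6 -18.8] [-0.0765 -0.0943] 0.0222
17 [501.3 -17.8] [-0.0976 -0.1161] 0.0278
18 [499.2 -16.8] [-0.1195 -0.1372] 0.0333
19 [497.  -15.6] [-0.1421 -0.1575] 0.0389
20 [494.9 -14.4] [-0.1654 -0.177 ] 0.0444
21 [492.9 -13.1] [-0.1894 -0.1957] 0.05
22 [490.8 -11.7] [-0.214  -0.2135] 0.0556
23 [488.9 -10.3] [-0.2392 -0.2305] 0.0611
24 [487.   -8.8] [-0.265  -0.2466] 0.0667
final psi -1.6415543677521747
```

Call:
jog_arm(
  targets=[
    [[-0.05,0,0],0],
    [[-0.1,0,0],0],
    [[-0.15,0,0],0],
    [[-0.16,0,0],0],
    [[-0.16,0,0],0],
  ],
)

```text
time_s: 4.25
tcp_pos: [541.5, -22.8, 9.5]
eef_rot: [-1.57, -0.001, -0.804]
contact_force: [1.0, -0.7, 0.4]
finger_gap: 59.9
```

Call:
jog_arm(
  targets=[
    [[-0.018,0,-0.025],0.0056],
    [[-0.037,0,-0.048],0.0111],
    [[-0.056,0,-0.072],0.0167],
    [[-0.077,0,-0.094],0.0222],
    [[-0.098,0,-0.116],0.0278],
    [[-0.12,0,-0.137],0.0333],
    [[-0.142,0,-0.158],0.0389],
    [[-0.165,0,-0.177],0.0444],
    [[-0.189,0,-0.196],0.05],
    [[-0.214,0,-0.214],0.0556],
    [[-0.239,0,-0.231],0.0611],
    [[-0.265,0,-0.247],0.0667],
  ],
)

```text
time_s: 5.45
tcp_pos: [513.2, -22.2, 9.4]
eef_rot: [-1.569, -0.003, -1.224]
contact_force: [1.5, -3.1, 1.7]
finger_gap: 59.9
```

```bash
cat > look.py <<'E'
import sys; from h import *
x,y,t,n=float(sys.argv[1]),float(sys.argv[2]),float(sys.argv[3]),sys.argv[4]
c,s=wcal(); im=env.capture("wrist"); b=cv2.resize(im[:,:,::-1],(768,576))
E=[(0,1),(2,3),(0,2),(1,3),(4,5),(5,6),(7,8),(8,9),(4,7),(5,8),(6,9),(1,6),(3,9)]
p=proj(place(MOULD,x,y,t),c)*1.5
for i,j in E: cv2.line(b,p[i].astype(int),p[j].astype(int),(0,0,255),1)
p=proj(place(FENCE,506.5,153.6,-.078),c)*1.5
for i,j in[(0,4),(1,5),(3,7),(0,1),(4,5)]: cv2.line(b,p[i].astype(int),p[j].astype(int),(255,0,0),1)
cv2.imwrite(f"pics/{n}.png",b)
for v in("scene","top"): np.save(f"pics/{n}_{v}.npy",env.capture(v))
print(s["tcp_pos"],s["eef_rot"],s["contact_force"],s["time_s"])
E
python3 - <<'E'
import numpy as np
t0=.767;cor=np.array([509.3+30*np.cos(t0),24.4+30*np.sin(t0)]);t=t0-24*np.pi/180
print(cor-30*np.array([np.cos(t),np.sin(t)]),t)
E
python3 look.py 505.1 38 .348 w2
```

```text
[502.69941426  34.98538824] 0.34812097952136095
[513.15952178 -22.21584473   9.43297653] [-1.56926659 -0.0025123  -1.22377747] [ 1.49514694 -3.14753691  1.67829417] 5.45
```

View pics/w2.png

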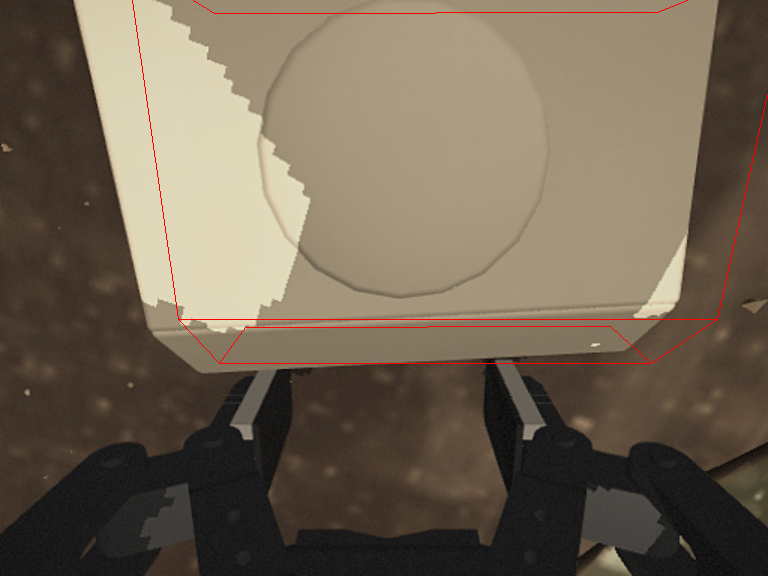

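The mould turns with the fingers, lagging by about 3° (its lower edge is tilted in the picture) and touching the left finger. I continue the arc, overturning slightly and then setting to the fence angle.

Call:
jog_arm(
  targets=[
    [[-0.018,0,-0.025],0.0056],
    [[-0.037,0,-0.048],0.0111],
    [[-0.056,0,-0.072],0.0167],
    [[-0.077,0,-0.094],0.0222],
    [[-0.098,0,-0.116],0.0278],
    [[-0.12,0,-0.137],0.0333],
    [[-0.142,0,-0.158],0.0389],
    [[-0.165,0,-0.177],0.0444],
    [[-0.189,0,-0.196],0.05],
    [[-0.214,0,-0.214],0.0556],
    [[-0.239,0,-0.231],0.0611],
    [[-0.265,0,-0.247],0.0677],
  ],
)

```text
time_s: 6.8
tcp_pos: [486.6, -9.0, 9.3]
eef_rot: [-1.57, -0.002, -1.648]
contact_force: [-0.5, -4.9, 2.8]
finger_gap: 60.0
```

```bash
python3 look.py 501 48 -.07 w3
python3 - <<'E'
from h import *
ct=env.calibration("top");im=np.load("pics/w3_top.npy")[140:220,205:305,::-1]
a=cv2.imread("pics/w3.png"); b=cv2.resize(im,(480,384),interpolation=cv2.INTER_CUBIC); o=np.zeros((384,800,3),np.uint8); o[:240,:320]=cv2.resize(a,(320,240)); o[:,320:]=b
cv2.imwrite("pics/c3.png",o)
E
```

```text
[486.57064687  -8.98570073   9.27065074] [-1.57040094 -0.00188178 -1.64818496] [-0.47286137 -4.94635632  2.80531044] 6.8
```

View pics/c3.png

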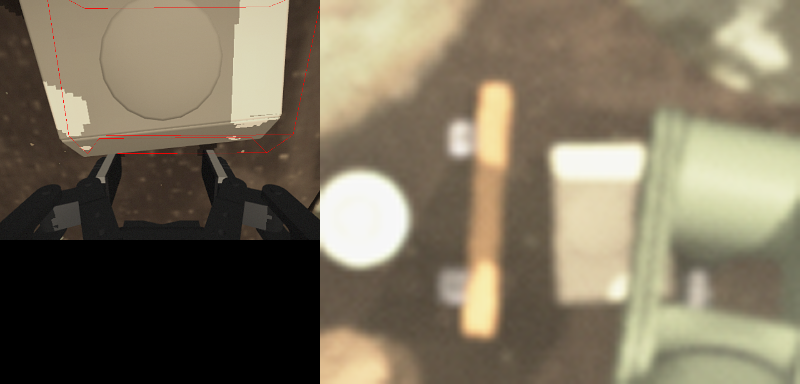

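The mould is nearly square, opposite the fence and within its ends, still lagging by about 6° on the left finger. Now a straight push along the fence normal (tool −x), about 50 mm in all.

Call:
jog_arm(
  targets=[
    [[-0.05,0,0],0],
    [[-0.1,0,0],0],
    [[-0.15,0,0],0],
    [[-0.2,0,0],0],
    [[-0.25,0,0],0],
    [[-0.3,0,0],0],
    [[-0.35,0,0],0],
    [[-0.4,0,0],0],
    [[-0.45,0,0],0],
    [[-0.5,0,0],0],
    [[-0.55,0,0],0],
  ],
)

```text
time_s: 8.05
tcp_pos: [489.1, 35.5, 8.6]
eef_rot: [-1.572, -0.001, -1.647]
contact_force: [-0.4, -4.9, 0.9]
finger_gap: 60.0
```

Call:
jog_arm(
  targets=[
    [[-0.02,0,0],0],
    [[-0.04,0,0],0],
    [[-0.05,0,0],0],
    [[-0.05,0,0],0],
  ],
)

```text
time_s: 8.45
tcp_pos: [489.4, 39.5, 8.5]
eef_rot: [-1.572, -0.001, -1.648]
contact_force: [-0.9, -5.5, -0.2]
finger_gap: 59.9
```

Call:
jog_arm(
  targets=[
    [[-0.015,0,0],0],
    [[-0.03,0,0],0],
    [[-0.03,0,0],0],
  ],
)

```text
time_s: 8.75
tcp_pos: [489.4, 39.6, 8.6]
eef_rot: [-1.573, -0.005, -1.647]
contact_force: [-1.9, -14.4, 0.7]
finger_gap: 60.0
```

Force rose at fence-frame y ≈ −115, where −114 was predicted. I push a little firmer and look.

Call:
jog_arm(
  targets=[
    [[-0.015,0,0],0],
    [[-0.03,0,0],0],
    [[-0.03,0,0],0],
  ],
)

```text
time_s: 9.05
tcp_pos: [489.4, 39.7, 8.6]
eef_rot: [-1.573, -0.009, -1.647]
contact_force: [-4.0, -22.7, 2.9]
finger_gap: 59.5
```

```bash
python3 look.py 500 96.8 -.078 w4
```

```text
[489.35967762  39.65092386   8.62231414] [-1.57297441 -0.00886634 -1.64661314] [ -3.98753755 -22.71488366   2.91512244] 9.05
```

View pics/w4.png

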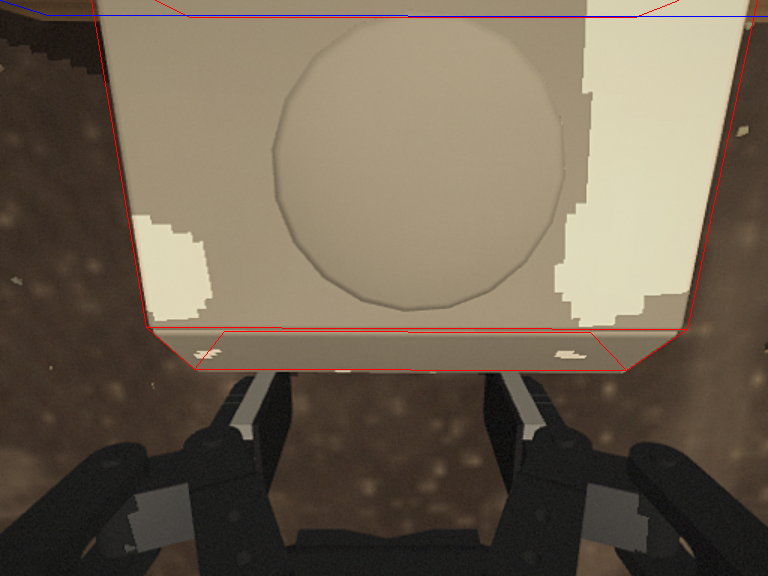

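The mould matches the predicted seated pose (about 1 px off), with both fingers flush and the mould well within the fence's length. I back off, rise and check from the fixed cameras.

Call:
jog_arm(
  targets=[
    [[0.05,0,0],0],
    [[0.1,0,0],0],
    [[0.2,0,0],0],
    [[0.4,0,0],0],
    [[0.6,0,0],0],
    [[0.6,0,0],0],
  ],
)

```text
time_s: 9.8
tcp_pos: [486.7, -4.0, 8.9]
eef_rot: [-1.571, 0.0, -1.65]
contact_force: [-0.6, -0.4, -0.1]
finger_gap: 59.8
```

Call:
jog_arm(
  targets=[
    [[0,-0.5,0],0],
    [[0,-1,0],0],
    [[0,-1,0],0],
  ],
)

```text
time_s: 10.1
tcp_pos: [491.7, -3.1, 94.4]
eef_rot: [-1.559, -0.0, -1.648]
contact_force: [1.0, -0.2, -0.9]
finger_gap: 59.9
```

Call:
jog_arm(
  targets=[
    [[0,-0.5,0],0],
    [[0,-1,0],0],
    [[0,-1,0],0],
  ],
)

```text
time_s: 10.4
tcp_pos: [491.0, -3.0, 174.5]
eef_rot: [-1.559, -0.0, -1.648]
contact_force: [0.6, 0.5, 0.4]
finger_gap: 59.3
```

Call:
jog_arm(
  targets=[
    [[0.5,-0.3,0],0],
    [[1,-0.5,0],0],
    [[1,-0.5,0],0],
    [[1,-0.5,0],0],
    [[1,-0.5,0],0],
  ],
)

```text
time_s: 10.9
tcp_pos: [479.5, -81.7, 207.2]
eef_rot: [-1.574, 0.002, -1.648]
contact_force: [-0.5, -1.3, -0.9]
finger_gap: 60.2
```

Call:
jog_arm(
  targets=[
    [[0.5,0,0],0],
    [[1,0,0],0],
    [[1,0,0],0],
    [[1,0,0],0],
  ],
)

```text
time_s: 11.3
tcp_pos: [473.7, -161.7, 207.6]
eef_rot: [-1.573, 0.002, -1.649]
contact_force: [0.0, -0.4, -0.3]
finger_gap: 59.8
```

```bash
python3 look.py 499 96.8 -.078 w5
python3 - <<'E'
from h import *
ct,cs=env.calibration("top"),env.calibration("scene")
t=np.load("pics/w5_top.npy");s=np.load("pics/w5_scene.npy")
for im,c in((t,ct),(s,cs)):
    p=proj(place(MOULD,499,96.8,-.078),c); print(p[:10].min(0),p[:10].max(0))
T=cv2.resize(t[140:220,205:305,::-1],(400,320),interpolation=cv2.INTER_CUBIC);S=cv2.resize(s[160:240,230:330,::-1],(400,320),interpolation=cv2.INTER_CUBIC)
W=cv2.resize(cv2.imread("pics/w5.png"),(373,280)); o=np.zeros((600,800,3),np.uint8);o[:320,:400]=T;o[:320,400:]=S;o[320:,:373]=W
d=np.abs(s.astype(int)-np.load("pics/scene0.npy")).max(2); d=cv2.resize(np.clip(d*2,0,255).astype(np.uint8),(373,280)); o[320:,400:773]=d[:,:,None]
cv2.imwrite("pics/c5.png",o)
E
```

```text
[ 473.72118037 -161.69916273  207.59023188] [-1.57297603  0.00196735 -1.64875974] [ 0.0317212  -0.35918838 -0.28297512] 11.3
[241.01996835 167.65782849] [267.42889227 201.8244867 ]
[256.19106926 181.30216853] [297.47865485 216.65147194]
```

View pics/c5.png

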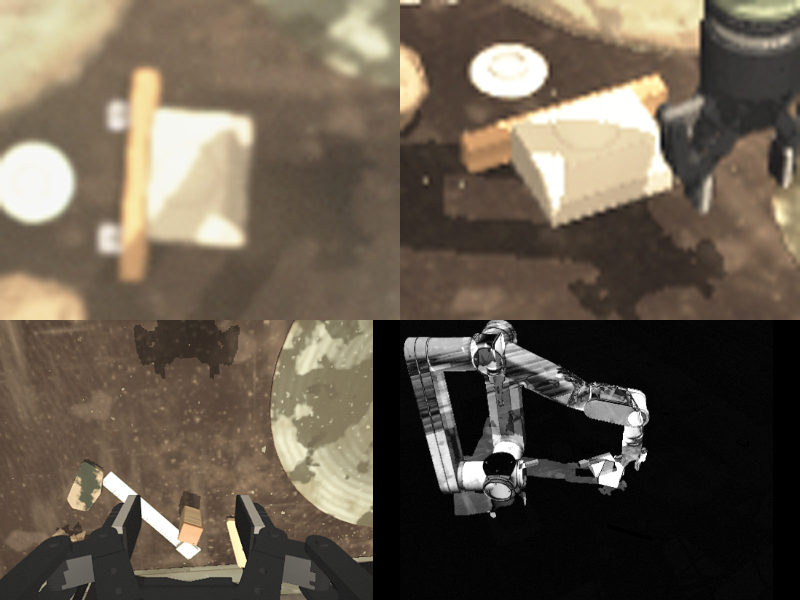

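The top view shows the mould flat on the fence with no visible gap and inside both ends. The difference image shows only the arm, its shadow and the mould changed. I hand in.

```bash
python3 -c "
from cell import env
print(env.close_job())"
```

```text
the job is handed in; nothing more can be done
None
```

The mould now stands with its front flat against the plain face of the large fence, and the job is handed in (about 11.5 s of the 67 s used).

**What I did:** I set the half-open fingertips against the mould's bevel side and swung it clockwise by about 48°. I then pushed it straight to the fence and pressed lightly until it seated, reading about 23 N at most. It was never gripped or lifted.

**Last checks:**
- **Flatness:** while pressed, both fingers were flush on the bevel side, and the seated-pose outline matched the wrist picture to about 1–2 pixels. After I backed off, the top view showed no visible gap along the fence.
- **Overhang:** the mould's centre is within about 10 mm of the fence's middle, so there are about 30 mm or more to spare at each end.
- **Other things:** comparing the scene pictures from before and after, only the arm, its shadow and the mould had changed. The stamp, rib, clay ball and ring look unmoved.
- **Disagreement:** the mould lagged the fingers by 3–6° during the turn, but squared itself during the straight push.
- **Not done:** I did not refit the mould's pose numerically after backing off. That last check was by eye.

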